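# Load and lock the forming jig

### The job

Load the jewellery forming jig: pull its knob straight out until it stops and stays out, then lay the plain rectangular plate flat on the jig's sprung cork bed between the guides, let go of it, and press down on it so that the bed clearly gives and springs back, to feel that it lies flat. Only then lay the plate with the notched corners on top of it, let go and press that one the same way. Last, push the knob fully home so that its tongue locks over the stack, and leave the other things on the bench where they are.

Things in the scene. Friction and masses are not known exactly. Their poses are not given: they have to be found in the camera images.
- jig: Forming jig of dark steel, fixed to the bench. Origin: underside of its base (bench level), below the bed's centre; x runs along the jig away from the knob, z up. Base 240 x 96 x 12 thick, x -145 to +95. A block at x -88 to -68, y +-20, top 78 above the bench, carries the push-pull bolt.
- guides (a point): Centre of the pocket between the aluminium guides, 54 above the bench, axes as the jig's. Pocket 98 x 56: end guides with inner faces at x +-49 (32 wide), side guides at y +-28 (x +-24 to +-34). They are vertical up to 54 above the bench, then flare out to 62. The long sides are open for |x| < 24: room for fingers holding a plate by its long sides.
- bed_top (a point): Centre of the top of the sprung cork bed, 88 (x) x 44 (y), 40 above the bench; axes as the jig's. It sinks with the bed.
- bed (a joint): How far the bed has been pressed down, m: 0 up, 0.007 bottomed. The spring is preloaded: it starts to give at about 5 N (less the plates' weight) and yields about 1 mm per N. It springs back up when released. A press counts beyond 0.002; aim for 3 to 5 mm.
- bolt (a joint): Push-pull bolt, m: 0 fully in (the tongue covers the pocket's knob end by 19 mm, so that no plate can go in), 0.025 fully out (tongue clear of the pocket). It slides stiffly against about 3 N and stays where it is left; end stops at both ends.
- knob (a point): Centre of the round black knob on the bolt, 28 diameter, 18 long along the jig's x, axis level, 65 above the bench, 111 from the bed's centre along the jig's -x when in, 136 when out. Pull along the jig's -x. When in, 14 mm of 11 mm rod shows between knob and block.
- tongue (a point): Tip of the bolt's flat steel tongue, 24 wide, 6 thick, at mid thickness (underside 62 above the bench); 30 from the bed's centre when in, 55 when out.
- plain_plate: Plain rectangular aluminium plate, 90 (x) x 50 (y) x 10 thick, about 0.12 kg, lying on the bench. Origin: centre of the underside. The long axis is x. It goes in first.
- notched_plate: Aluminium plate of the same outline, 90 (x) x 50 (y) x 8 thick, with a 12 x 12 square notch cut out of each corner, about 0.09 kg, lying on the bench. Origin: centre of the underside. The long axis is x. It goes on top of the plain plate; the finished stack's top is 58 above the bench.
- bench_block: Bystander: square polished steel block, 55 x 55 x 20 (mm); leave alone.
- bead_jar: Bystander: small glass jar with metal cap, diameter 48, 60 high (mm); leave alone.
- bead_dish: Bystander: shallow white dish, diameter 72, 20 high (mm); leave alone.
- screwdriver: Bystander: small screwdriver, 130 long (mm); leave alone.
- small_hammer: Bystander: small hammer, 200 long (mm); leave alone.
- bangle: Bystander: dark wooden bangle, outer diameter 68, 10 high (mm); leave alone.
There are look-alikes about, which are no part of the job. Leave any blue or yellow look-alike of the plain_plate alone. What is shaped like the notched_plate but green is not meant.

How it is judged:
By the outcome, as a careful person would: the job done as asked, in the order asked, and still so for the second after the job is handed in, with the robot touching nothing.
It also fails if it takes over 72 s, if anything falls off the work surface, if the arm or the gripper's body presses on something with over 40 N, if the wrist force passes 120 N, or if a joint passes its speed limit or range.

### The arm

A 7-joint arm with a two-finger parallel gripper is mounted at the origin on the work surface. World frame = base frame: x ahead of the robot, y to its left, z up, the work surface at z = 0. Lengths are in m, angles in degrees, forces in N, time in s.
With the tool pointing down it reaches from about 0.425 to 0.875 m from the base axis. Payload 4.7 kg.
Tool frame: the origin (TCP) lies at the very end of the fingers, on their centre line; the grasp point (between the pads) lies 19 mm behind it; z points along the fingers, y is the line along which they close (so a half turn about z gives the same grasp; the last joint's range is limited). The gripper opens to 87 mm and grips with 3 to 60 N. Pads are 19 mm wide; open, the fingers measure 117 mm over their backs; the gripper's body (75 mm by 190 mm) begins 51 mm behind the grasp point.
Start: joints at [72.829, 18.392, -4.016, 83.108, 1.295, 78.541, -3.26], TCP at [0.201, -0.618, 0.223] pointing down, gripper open.
Joint ranges: [-163.93, 163.93], [-17.29, 119.83], [-79.2, 71.16], [3.27, 140.29], [-89.18, 269.18], [5.43, 117.66], [-154.24, 154.24]. Speed limits (degrees/s): [147.25, 147.25, 180, 180, 180, 180, 180].

### API

Orientations are given as [roll, pitch, yaw] about the fixed x, y, z axes, in that order (R = Rz(yaw) Ry(pitch) Rx(roll)).
In Python, from cell import telemetry, cams, env gives the robot as it stands.
- The arm moves only by the tool arm_command, never from a script. Its argument "series" is text: rows parted by semicolons, each of 5 numbers parted by spaces: the shift along the tool's x, y, z in mm, then the turn about the tool's z in rad, then the closure in counts, from 0 (fully open) to 255 (shut). A call has 1 to 20 rows; each row shifts and turns the commanded pose from where the row before left it, along the tool's axes as they then stand; what a row does not reach is not made up. A row lasts 1/12 s, in which the tool goes at most 41.7 mm and 7.16 degrees, less where a joint would pass 70% of its speed; a pose out of reach is approached as far as the arm can. A call is refused whole if a number of a shift passes 41.7 or a number of a turn 0.125, either way. A call with a gripper value outside its range is refused whole. The fingers move at their own pace and stop on an object; "squeeze" is the grip in N (left out, the last holds). Time passes only in rows, so rows that do not move let the fingers close. It gives the time, the measured TCP pose, the force, the opening and the grip force at its end, in the units of the state.
- telemetry.get_obs(): the state, without advancing time (a new reading comes with each control period).
- cams.read_camera(name): name is "scene" or "side" or "wrist"; returns the picture (420x560x3 uint8, blue, green, red); there is no depth.
- cams.calibration(name): a dict with "K" (3x3 intrinsics, pixels), "origin" and "rotation" of the camera in the world; the wrist camera has in their place "hand_eye" (4x4, takes a point from camera to tool coordinates, whose origin is the TCP and whose axes are the flange's). Camera axes: x right, y down, z forward; pixel columns grow to the right and rows downward; lengths in m; the calibration is good to about 2 mm. A picture is of the moment at which its call begins: read the wrist's pose just before it. calibration takes no time and is no camera call.
- env.sign_off(): hands the job in; it is judged then, once.
The state is a dict: "time_s": time; "qpos": joint angles; "joint_velocities": joint speeds; "effort": joint torques, N m; "tool_pos": TCP position; "tool_rot": TCP orientation; "force": force on the tool from outside, world axes, zero at the start; "wrist_torque": the same for the moment, N m; "grip_width": finger opening in m; "grasp_force": force on a finger pad.
Only numpy, scipy, OpenCV 4.12 (cv2) and the standard library are available. Lean on these libraries where they do the work, as an engineer would, in place of code of your own. Each camera call takes 0.05 s, during which the arm holds its last target. There are 200 camera calls.

## Working session

There is one attempt and no reset: what is moved stays moved. The work goes in short steps, Python scripts to look and compute and a tool call to move; the robot and the scene stay as the last step left them, time stands still between calls to the robot, and variables do not carry over. Pictures are saved under pics/ and viewed, at most 10 in all, crops included, and the job is handed in when it is done.

Besides the shell and the picture viewer there is one more tool, called as a command line: name --argument value ..., lists and objects as JSON in quotes. arm_command: Moves the arm, as the interface text tells. Its arguments: {"type":"object","properties":{"series":{"type":"string"},"squeeze":{"type":"number"}},"required":["series"]}

```bash
mkdir -p pics; ls; python3 - <<'E'
from cell import telemetry,cams
import cv2,numpy as np
np.set_printoptions(precision=4,suppress=True)
o=telemetry.get_obs();print(o)
for n in("scene","side","wrist"):
    im=cams.read_camera(n);cv2.imwrite(f"pics/{n}0.png",im)
    print(n,cams.calibration(n))
E
```

```text
pics
{'time_s': 0.0, 'qpos': array([72.8302, 18.4384, -4.0153, 83.176 ,  1.2968, 78.5405, -3.2619]), 'joint_velocities': array([-0.0314, -0.0183,  0.0374, -0.027 , -0.0536, -0.072 ,  0.0326]), 'effort': array([  0.0001, -49.1295,  -0.4037, -31.2539,  -0.0638,   0.0436,
         0.0002]), 'tool_pos': array([ 0.2004, -0.6178,  0.2215]), 'tool_rot': array([-179.8905,    0.0076,   17.9778]), 'force': array([-0.2136, -0.2848,  1.1113]), 'wrist_torque': array([ 0.0105,  0.0063, -0.0234]), 'grasp_force': 0.0, 'grip_width': 0.08676336975112521}
scene {'K': array([[462.7106,   0.    , 280.2675],
       [  0.    , 462.7106, 204.9523],
       [  0.    ,   0.    ,   1.    ]]), 'origin': array([1.0615, 0.7264, 1.0875]), 'rotation': array([-138.8446,   -0.428 ,  144.3769])}
side {'K': array([[425.9807,   0.    , 271.4007],
       [  0.    , 425.9807, 205.7039],
       [  0.    ,   0.    ,   1.    ]]), 'origin': array([0.3233, 0.8184, 0.6687]), 'rotation': array([-125.2797,   -0.1056, -166.0381])}
wrist {'K': array([[308.5713,   0.    , 277.931 ],
       [  0.    , 308.5713, 205.8926],
       [  0.    ,   0.    ,   1.    ]]), 'hand_eye': array([[-0.0005, -0.9578, -0.2875,  0.0792],
       [ 1.    , -0.0005,  0.0001, -0.    ],
       [-0.0003, -0.2875,  0.9578, -0.1618],
       [ 0.    ,  0.    ,  0.    ,  1.    ]])}
```

View pics/scene0.png

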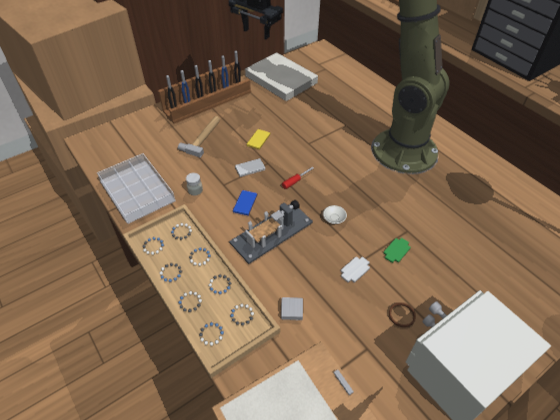

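View pics/side0.png

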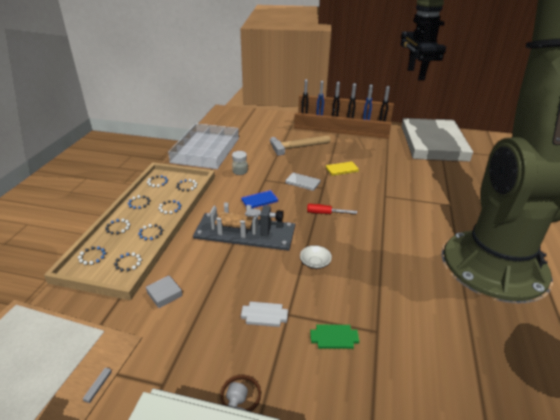

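The scene view shows the jig at about (271,230), with its knob at (294,205). 
- **Plain plate candidates:** silver (250,168), blue (245,203), yellow (259,139) and the square block (292,308). The silver one fits, being uncoloured and oblong.
- **Notched plate candidates:** silver (355,269) and green (397,250). The silver one fits.

I'll confirm both in one crop.

```bash
cat > h.py <<'E'
import numpy as np,cv2
from scipy.spatial.transform import Rotation as R
from cell import telemetry,cams
np.set_printoptions(precision=4,suppress=True)
def campose(n,o=None):
    c=cams.calibration(n)
    if n!="wrist": return c["K"],R.from_euler("xyz",c["rotation"],degrees=True).as_matrix(),np.array(c["origin"])
    Rt=R.from_euler("xyz",o["tool_rot"],degrees=True).as_matrix();H=c["hand_eye"]
    return c["K"],Rt@H[:3,:3],Rt@H[:3,3]+o["tool_pos"]
def ray(n,uv,o=None):
    K,Rc,t=campose(n,o);uv=np.atleast_2d(uv).astype(float)
    d=np.c_[uv,np.ones(len(uv))]@np.linalg.inv(K).T@Rc.T
    return t,d
def plane(n,uv,z,o=None):
    t,d=ray(n,uv,o);return t+d*((z-t[2])/d[:,2:])
def proj(n,P,o=None):
    K,Rc,t=campose(n,o);p=(np.atleast_2d(P)-t)@Rc@K.T;return p[:,:2]/p[:,2:]
E
python3 - <<'E'
from h import *
im=cv2.imread("pics/scene0.png");sd=cv2.imread("pics/side0.png")
def c(i,x,y,w=70,h=52):return cv2.resize(i[y-h//2:y+h//2,x-w//2:x+w//2],(400,300),interpolation=cv2.INTER_CUBIC)
cv2.imwrite("pics/crop1.png",np.vstack([np.hstack([c(im,250,168),c(im,355,269)]),np.hstack([c(im,271,228,100,75),c(sd,246,222,120,90)])]))
for k,uv in dict(plain=(250,168),notch=(355,269),jig=(271,235),knob=(294,205),blue=(245,203),dish=(335,215),driver=(300,177),blk=(292,308)).items():
    print(k,plane("scene",uv,{"knob":.065,"blk":.02}.get(k,.01)))
for k,uv in dict(plain=(302,181),notch=(265,314),knob=(280,215)).items(): print("side",k,plane("side",uv,.065 if k=="knob" else .01))
E
```

```text
plain [[ 0.4935 -0.2251  0.01  ]]
notch [[0.4746 0.2757 0.01  ]]
jig [[0.5965 0.0448 0.01  ]]
knob [[0.5019 0.0277 0.065 ]]
blue [[ 0.591  -0.1042  0.01  ]]
dish [[0.3941 0.0944 0.01  ]]
driver [[ 0.3831 -0.0959  0.01  ]]
blk [[0.6914 0.2753 0.02  ]]
side plain [[ 0.4903 -0.2283  0.01  ]]
side notch [[0.4699 0.2761 0.01  ]]
side knob [[0.499  0.0223 0.065 ]]
```

View pics/crop1.png

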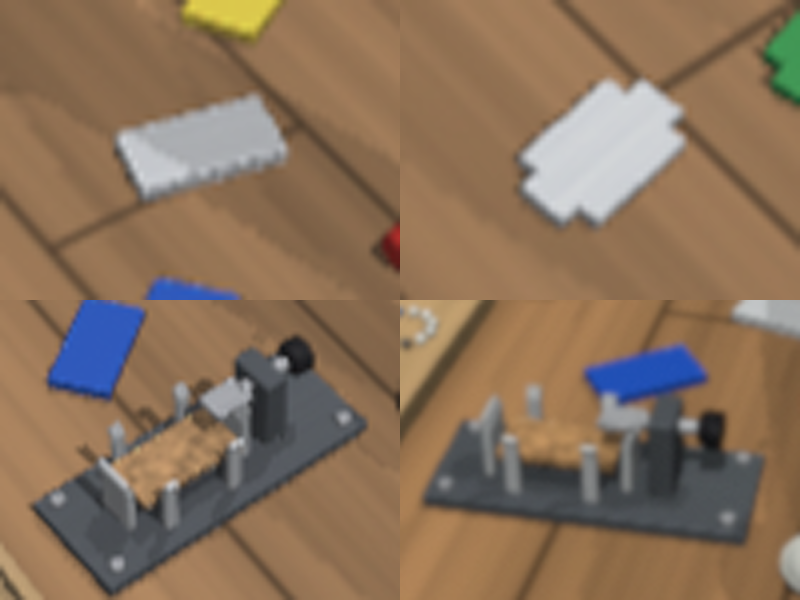

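The crop confirms both picks. The left tile is a full oblong in bare aluminium, and the right tile is bare aluminium with four notched corners. The lower tiles show the jig with its knob towards the robot. Next I'll move over the jig and plain plate for an accurate wrist view.

arm_command --series "27.8 -25 0 0 0;27.8 -25 0 0 0;27.8 -25 0 0 0;27.8 -25 0 0 0;27.8 -25 0 0 0;27.8 -25 0 0 0;27.8 -25 0 0 0;27.8 -25 0 0 0;27.8 -25 0 0 0;27.8 -25 0 0 0;27.8 -25 0 0 0;27.8 -25 0 0 0;27.8 -25 0 0 0;27.8 -25 0 0 0;27.8 -25 0 0 0;27.8 -25 0 0 0;0 0 0 0 0;0 0 0 0 0"

```text
time_s: 1.65
tool_pos: [0.5008, -0.0978, 0.2224]
tool_rot: [-180.0, 0.0, 18.3]
force: [-0.7, -1.2, 0.5]
grip_width: 0.0871
grasp_force: 0.0
```

```bash
python3 - <<'E'
from h import *
import pickle
o=telemetry.get_obs();im=cams.read_camera("wrist");cv2.imwrite("pics/w1.png",im);pickle.dump(o,open("w1.pkl","wb"))
print(o["time_s"],o["tool_pos"],o["tool_rot"])
for n,P in dict(plain=(.4935,-.2251,.01),knob=(.50,.025,.065)).items(): print(n,proj("wrist",P,o))
E
```

```text
1.65 [ 0.5008 -0.0978  0.2224] [-179.9654    0.0004   18.3017]
plain [[370.7254 216.1877]]
knob [[164.4879 155.3128]]
```

View pics/w1.png

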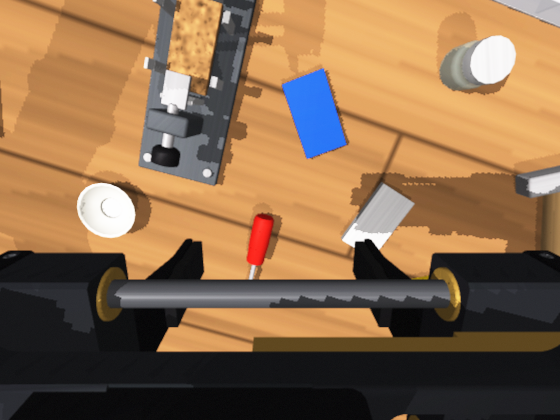

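The wrist view shows the plain plate at (380,217), the knob at (164,156), the base's knob-end corners at about (139,167) and (217,185), and the cork at (198,40). I'll measure the plate and get a rough jig pose.

```bash
cat >> h.py <<'E'
def rect(n,im,uv0,z,o=None,half=60,smax=60,vmin=120):
    """bright grey blob round uv0 -> rectangle on the plane z: centre, sizes (mm), long-axis yaw"""
    hsv=cv2.cvtColor(im,cv2.COLOR_BGR2HSV);m=((hsv[...,1]<smax)&(hsv[...,2]>vmin)).astype(np.uint8)
    w=np.zeros_like(m);x,y=map(int,uv0);w[max(0,y-half):y+half,max(0,x-half):x+half]=1
    cs,_=cv2.findContours(m*w,cv2.RETR_EXTERNAL,cv2.CHAIN_APPROX_NONE)
    c=max(cs,key=cv2.contourArea);p=plane(n,c[:,0],z,o)[:,:2]*1000
    (cx,cy),_,_=r=cv2.minAreaRect(p.astype(np.float32));b=cv2.boxPoints(r)
    e=[b[1]-b[0],b[2]-b[1]];l=[np.linalg.norm(v) for v in e];v=e[int(np.argmax(l))]
    return np.array([cx,cy]),sorted(l),np.degrees(np.arctan2(v[1],v[0])),cv2.contourArea(c)
E
python3 - <<'E'
from h import *
import pickle
o=pickle.load(open("w1.pkl","rb"));im=cv2.imread("pics/w1.png")
print("plain",rect("wrist",im,(380,217),.01,o,45))
s=cv2.imread("pics/scene0.png");print("plain scene",rect("scene",s,(250,168),.01,None,20))
print("notch scene",rect("scene",s,(355,269),.008,None,20))
c=plane("wrist",[(139,167),(217,185)],.012,o);print(c,c.mean(0),np.linalg.norm(c[0]-c[1]))
k=plane("wrist",[(164,148)],.078,o);print("knob top",k)
hsv=cv2.cvtColor(im,cv2.COLOR_BGR2HSV);print(hsv[40,195],hsv[20,190])
E
```

```text
plain (array([ 489.3302, -235.0872]), [np.float32(52.937214), np.float32(90.57503)], np.float32(-14.253131), 2258.5)
plain scene (array([ 490.4066, -229.3692]), [np.float32(61.246655), np.float32(90.39518)], np.float32(-13.293206), 311.5)
notch scene (array([471.6406, 273.3105]), [np.float32(54.045174), np.float32(93.53265)], np.float32(10.371763), 451.0)
[[ 0.4638  0.0676  0.012 ]
 [ 0.4719 -0.0281  0.012 ]] [0.4678 0.0198 0.012 ] 0.09604105748835595
knob top [[0.51  0.023 0.078]]
[ 17 140 233] [ 16 144 223]
```

arm_command --series "9.7 -28.4 7.5 0 0;9.7 -28.4 7.5 0 0;9.7 -28.4 7.5 0 0;9.7 -28.4 7.5 0 0;0 0 0 0.1175 0;0 0 0 0.1175 0;0 0 0 0 0;0 0 0 0 0"

```text
time_s: 2.37
tool_pos: [0.5018, 0.0177, 0.1924]
tool_rot: [180.0, 0.0, 4.5]
force: [0.1, -0.6, -0.1]
grip_width: 0.0869
grasp_force: 0.0
```

```bash
python3 - <<'E'
from h import *
import pickle
o=telemetry.get_obs();im=cams.read_camera("wrist");cv2.imwrite("pics/w2.png",im);pickle.dump(o,open("w2.pkl","wb"))
print(o["time_s"],o["tool_pos"],o["tool_rot"])
E
```

```text
2.3667 [0.5018 0.0177 0.1924] [179.9579   0.0306   4.5417]
```

View pics/w2.png

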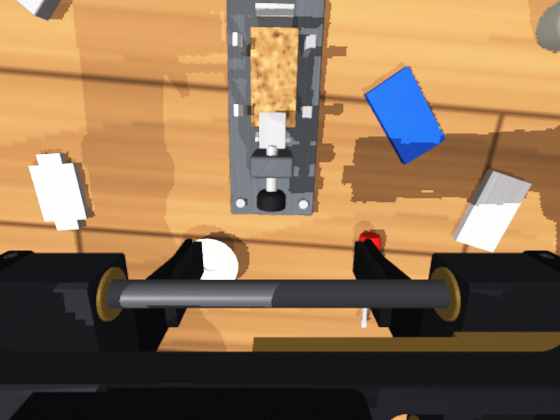

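The wrist view shows the jig end on: base corners at about (231,213) and (314,214), knob at (271,195), cork from (250,27) to (299,113). Both plates are also visible, the notched one at (60,190) and the plain one at (493,210).

```bash
python3 - <<'E'
from h import *
import pickle
o=pickle.load(open("w2.pkl","rb"));im=cv2.imread("pics/w2.png")
hsv=cv2.cvtColor(im,cv2.COLOR_BGR2HSV)
print("plain",rect("wrist",im,(493,210),.01,o,48)); print("notch",rect("wrist",im,(60,190),.008,o,48))
# cork edges per row
L=[];Rr=[]
for v in range(45,100,3):
    r=hsv[v,225:325];u=np.where((r[:,1]>90)&(r[:,2]>120))[0]+225
    L.append((u.min(),v));Rr.append((u.max()+1,v))
l=np.median(plane("wrist",L,.04,o),0);r=np.median(plane("wrist",Rr,.04,o),0);print("cork l r",l,r,np.linalg.norm(l-r),(l+r)/2)
f=lambda P:np.degrees(np.arctan(np.polyfit(plane("wrist",P,.04,o)[:,0],plane("wrist",P,.04,o)[:,1],1)[0]));print(f(L),f(Rr))
c=hsv[:60,275];u=np.where((c[:,1]>90)&(c[:,2]>120))[0];print("cork far row",u.min(),plane("wrist",[(275,u.min())],.04,o))
# base edges (dark, lower part)
for v in(130,170,200,):
    d=np.where((hsv[v,180:380,1]<70))[0]+180;p=plane("wrist",[(d.min(),v),(d.max()+1,v)],.012,o);print(v,d.min(),d.max(),p.round(4).tolist(),np.linalg.norm(p[0]-p[1]))
e=[]
for u in(240,255,290,305):
    d=np.where(hsv[150:235,u,1]<70)[0]+150;e.append((u,d.max()+1))
print(e,plane("wrist",e,.012,o))
print("knob",plane("wrist",[(257,200),(286,200)],.065,o))
E
```

```text
plain (array([ 489.6215, -233.2727]), [np.float32(56.08899), np.float32(90.20932)], np.float32(-13.235084), 3201.5)
notch (array([472.9348, 270.2197]), [np.float32(51.706005), np.float32(91.054955)], np.float32(7.8443284), 2892.0)
cork l r [0.6138 0.0764 0.04  ] [ 0.6212 -0.0167  0.04  ] 0.0934068135773109 [0.6175 0.0298 0.04  ]
1.6886478779962006 -12.128188233939925
cork far row 27 [[0.655  0.0324 0.04  ]]
130 229 316 [[0.5593, 0.075, 0.012], [0.5667, -0.0196, 0.012]] 0.09487244772641006
170 230 314 [[0.5158, 0.0725, 0.012], [0.5233, -0.0223, 0.012]] 0.09508835473151045
200 231 313 [[0.4811, 0.0701, 0.012], [0.4886, -0.0251, 0.012]] 0.09554933435999007
[(240, np.int64(214)), (255, np.int64(214)), (290, np.int64(215)), (305, np.int64(215))] [[ 0.4649  0.0591  0.012 ]
 [ 0.4663  0.0416  0.012 ]
 [ 0.4683  0.0008  0.012 ]
 [ 0.4697 -0.0167  0.012 ]]
knob [[0.4985 0.0378 0.065 ]
 [0.5007 0.0097 0.065 ]]
```

The measurements agree: jig origin is about (0.6113, 0.0320) at yaw 4.3°, with base width 95 mm and knob 28 mm as specified. Now I'll grip the knob.

arm_command --series "-1 -6 30 0 0;0 0 30 0 0;0 0 30 0 0;0 0 30 0 0;0 0 20 0 0;0 0 6.4 0 0;0 0 0 0 0;0 0 0 0 255;0 0 0 0 255;0 0 0 0 255;0 0 0 0 255;0 0 0 0 255;0 0 0 0 255;0 0 0 0 255;0 0 0 0 255" --squeeze 25

```text
time_s: 3.67
tool_pos: [0.5006, 0.0254, 0.0462]
tool_rot: [180.0, -0.0, 4.5]
force: [0.5, -0.5, -1.0]
grip_width: 0.0418
grasp_force: 0.0
```

arm_command --series "0 1.5 0 0 255;0 0 0 0 255;0 0 0 0 255;0 0 0 0 255;0 0 0 0 255"

```text
time_s: 4.08
tool_pos: [0.5006, 0.0244, 0.0461]
tool_rot: [-180.0, 0.0, 4.5]
force: [-0.3, 1.1, -0.3]
grip_width: 0.0267
grasp_force: 25.0
```

arm_command --series "-3 0 0 0 255;-3 0 0 0 255;-3 0 0 0 255;-3 0 0 0 255;-3 0 0 0 255;-3 0 0 0 255;-3 0 0 0 255;-3 0 0 0 255;-2 0 0 0 255;-1 0 0 0 255;0 0 0 0 255;0 0 0 0 255"

```text
time_s: 5.08
tool_pos: [0.4756, 0.0229, 0.0463]
tool_rot: [-179.9, -0.3, 4.6]
force: [8.8, 4.8, -9.2]
grip_width: 0.0265
grasp_force: 25.0
```

The knob moved 25.0 mm and the force rose, so it is at the out stop. I'll release, rise and go back to look at the plain plate.

arm_command --series "2 0 0 0 255;0 0 0 0 0;0 0 0 0 0;0 0 0 0 0;0 0 0 0 0;0 0 25 0 0;0 0 -25 0 0;0 0 0 0 0"

```text
time_s: 5.75
tool_pos: [0.4761, 0.0217, 0.0468]
tool_rot: [-180.0, 0.0, 4.5]
force: [1.4, 0.2, 0.0]
grip_width: 0.0657
grasp_force: 0.0
```

arm_command --series "0 0 -20 0 0;0 0 -30 0 0;0 0 -30 0 0;0 0 -24 0 0;-9.3 34 0 0 0;-9.3 34 0 0 0;-9.3 34 0 0 0;-9.3 34 0 0 0;-9.3 34 0 0 0;-9.3 34 0 0 0;-9.3 34 0 0 0;0 0 0 0.108 0;0 0 0 0.108 0;0 0 0 0.108 0;0 0 0 0 0;0 0 0 0 0"

```text
time_s: 7.08
tool_pos: [0.4294, -0.2207, 0.1503]
tool_rot: [180.0, -0.0, -13.9]
force: [-0.0, 0.9, 0.5]
grip_width: 0.0871
grasp_force: 0.0
```

```bash
python3 - <<'E'
from h import *
import pickle
o=telemetry.get_obs();im=cams.read_camera("wrist");cv2.imwrite("pics/w3.png",im)
s=cams.read_camera("side");cv2.imwrite("pics/side3.png",s)
print(o["time_s"],o["tool_pos"],o["tool_rot"])
uv=proj("wrist",(.4895,-.234,.01),o)[0];print(uv)
cv2.imwrite("pics/w3b.png",np.hstack([im[:300,:],cv2.resize(s[170:270,170:310],(420,300))])[:,::1][:, -800:])
print(rect("wrist",im,uv,.01,o,110))
K=np.array([[.6113-.136*.9972,.0320-.136*.075,.065],[.6113-.111*.9972,.0320-.111*.075,.065]]);print(proj("side",K))
E
```

```text
7.0833 [ 0.4294 -0.2207  0.1503] [179.9533  -0.0086 -13.8916]
[276.2167 132.5821]
(array([ 489.32  , -236.5471]), [np.float32(50.199345), np.float32(89.46644)], np.float32(-13.353803), 4953.5)
[[289.6321 216.3166]
 [279.2096 215.2467]]
```

View pics/w3b.png

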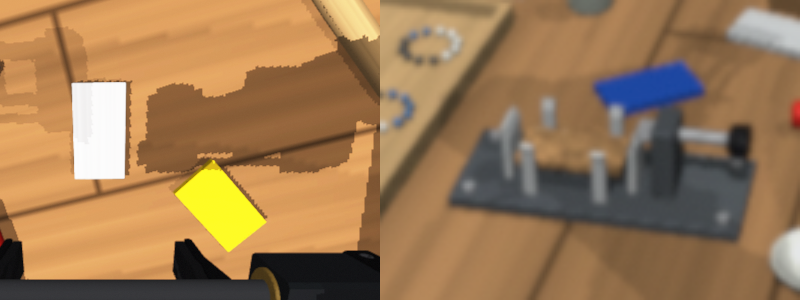

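The plate measures 50.2 × 89.5 mm at (0.4893, -0.2365), yaw -13.4°. The side crop shows the bolt staying out and the tongue clear. The yellow plate is well away from the fingers, so I'll grasp.

arm_command --series "31 0.5 0 0 0;31 0.4 0 -0.009 0;0 0 30 0 0;0 0 30 0 0;0 0 30 0 0;0 0 30 0 0;0 0 20 0 0;0 0 7 0 0;0 0 0 0 0;0 0 0 0 255;0 0 0 0 255;0 0 0 0 255;0 0 0 0 255;0 0 0 0 255;0 0 0 0 255;0 0 0 0 255;0 0 0 0 255;0 0 0 0 255;0 0 0 0 255" --squeeze 25

```text
time_s: 8.77
tool_pos: [0.4896, -0.2365, 0.0033]
tool_rot: [180.0, -0.0, -13.5]
force: [-1.6, -1.0, 1.4]
grip_width: 0.0496
grasp_force: 25.0
```

arm_command --series "0 0 -10 0 255;0 0 -30 0 255;0 0 -35 0 255;0 0 -35 0 255;7 -36.2 0 0 255;7 -36.2 0 0 255;7 -36.2 0 0 255;7 -36.2 0 0 255;7 -36.2 0 0 255;7 -36.2 0 0 255;7 -36.2 0 0 255;7 -36.2 0 0 255;0 0 0 -0.1037 255;0 0 0 -0.1037 255;0 0 0 -0.1037 255;0 0 0 0 255;0 0 0 0 255"

```text
time_s: 10.18
tool_pos: [0.6115, 0.032, 0.1132]
tool_rot: [-180.0, 0.0, 4.1]
force: [0.1, 0.3, -0.9]
grip_width: 0.0499
grasp_force: 25.0
```

```bash
python3 - <<'E'
from h import *
o=telemetry.get_obs();im=cams.read_camera("wrist");cv2.imwrite("pics/w4.png",im)
print(o["time_s"],o["tool_pos"],o["tool_rot"],o["grip_width"])
E
```

```text
10.1833 [0.6115 0.032  0.1132] [-179.9932    0.026     4.1199] 0.04991338177190297
```

View pics/w4.png

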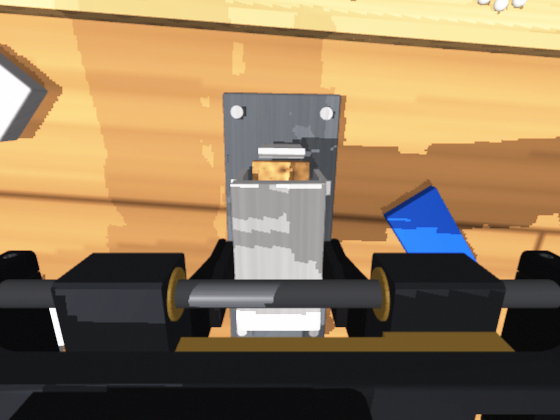

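The wrist view shows the plate held between the fingers, its far edge at row 182 from column 232 to 326. The base's far corners are at (224,94) and (340,95), and the end guide at (282,151). I'll use these to check the alignment.

```bash
python3 - <<'E'
from h import *
o=telemetry.get_obs();print(o["tool_pos"])
c=plane("wrist",[(224,94),(340,95)],.012,o);m=c.mean(0);d=c[0]-c[1]
print(c,m,np.linalg.norm(d),np.degrees(np.arctan2(-d[0],d[1])))
p=plane("wrist",[(232,182),(326,181)],.120,o);d=p[0]-p[1];print(p,p.mean(0),np.linalg.norm(d),np.degrees(np.arctan2(-d[0],d[1])))
x=np.array([np.cos(np.radians(4.3)),np.sin(np.radians(4.3))])
print("jig origin from far end",m[:2]-.095*x,"plate centre",p.mean(0)[:2]-.045*x)
g=plane("wrist",[(258,151),(306,151)],.062,o);print("guide top",g,np.linalg.norm(g[0]-g[1]),g.mean(0)[:2]-.051*x)
E
```

```text
[0.6116 0.0318 0.1132]
[[ 0.7022  0.0816  0.012 ]
 [ 0.7081 -0.0113  0.012 ]] [0.7052 0.0352 0.012 ] 0.09314653115461366 3.6118207296640477
[[0.6552 0.0586 0.12  ]
 [0.6592 0.0105 0.12  ]] [0.6572 0.0345 0.12  ] 0.04816573863863485 4.69141364000416
jig origin from far end [0.6104 0.028 ] plate centre [0.6123 0.0312]
guide top [[0.6649 0.0493 0.062 ]
 [0.6672 0.0165 0.062 ]] 0.032843896172784465 [0.6152 0.0291]
```

Pooling both views gives jig origin (0.611, 0.0297) at yaw 3.6°. I'll shift the plate by 2 mm and lower it.

arm_command --series "-0.5 2.2 0 0.01 255;0 0 15 0 255;0 0 15 0 255;0 0 10 0 255;0 0 8 0 255;0 0 6 0 255;0 0 5 0 255;0 0 4 0 255;0 0 3 0 255;0 0 2 0 255;0 0 0 0 255;0 0 0 0 255"

```text
time_s: 11.23
tool_pos: [0.6116, 0.0299, 0.0454]
tool_rot: [180.0, -0.0, 3.7]
force: [0.7, 0.6, -1.4]
grip_width: 0.0496
grasp_force: 25.0
```

arm_command --series "0 0 1 0 255;0 0 1 0 255;0 0 0 0 255;0 0 0 0 60;0 0 0 0 60;0 0 0 0 60;0 0 0 0 60;0 0 0 0 60;0 0 -15 0 60;0 0 -25 0 60;0 0 -10 0 255;0 0 0 0 255;0 0 0 0 255;0 0 0 0 255;0 0 0 0 255;0 0 0 0 255;0 0 0 0 255;0 0 0 0 255;0 0 0 0 255;0 0 0 0 255"

```text
time_s: 12.9
tool_pos: [0.6114, 0.0299, 0.093]
tool_rot: [180.0, 0.0, 3.7]
force: [0.5, -0.0, 0.1]
grip_width: 0.0078
grasp_force: 0.0
```

```bash
python3 - <<'E'
from h import *
o=telemetry.get_obs();print(o["tool_pos"],o["grip_width"],o["force"])
a=[cams.read_camera(n) for n in("scene","side")]
P=[(.611,.0297,.05)];u=[proj(n,P)[0].astype(int) for n in("scene","side")]
cv2.imwrite("pics/p5.png",np.hstack([cv2.resize(i[v-35:v+35,x-45:x+45],(400,311),interpolation=cv2.INTER_CUBIC) for i,(x,v) in zip(a,u)]))
E
```

```text
[0.6114 0.0299 0.093 ] 0.007847935501376324 [ 0.4638 -0.0172  0.1016]
```

View pics/p5.png

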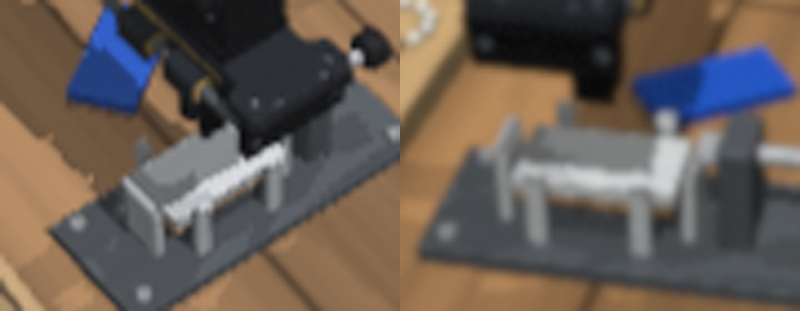

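The plain plate sits between the guides, flat on the cork, in both views. Now I'll press it.

arm_command --series "0 0 20 0 255;0 0 12 0 255;0 0 7 0 255;0 0 2 0 255;0 0 2 0 255;0 0 1.5 0 255;0 0 1.5 0 255;0 0 1.5 0 255;0 0 0 0 255;0 0 0 0 255"

```text
time_s: 13.83
tool_pos: [0.6113, 0.0298, 0.0468]
tool_rot: [180.0, 0.0, 3.7]
force: [-4.8, -0.7, 7.3]
grip_width: 0.0004
grasp_force: 3.4
```

arm_command --series "0 0 1 0 255;0 0 0 0 255;0 0 -3 0 255;0 0 -10 0 255;0 0 -30 0 255;0 0 -30 0 255;0 0 -31 0 255;-22.8 -30.5 0 0 0;-22.8 -30.5 0 0 0;-22.8 -30.5 0 0 0;-22.8 -30.5 0 0 0;-22.8 -30.5 0 0 0;-22.8 -30.5 0 0 0;-22.8 -30.5 0 0 0;-22.8 -30.5 0 0 0;0 0 0 -0.093 0;0 0 0 0 0;0 0 0 0 0"

```text
time_s: 15.33
tool_pos: [0.4143, 0.2617, 0.1493]
tool_rot: [180.0, -0.1, 9.0]
force: [0.6, -1.4, 0.3]
grip_width: 0.0656
grasp_force: 0.0
```

```bash
python3 - <<'E'
from h import *
o=telemetry.get_obs();im=cams.read_camera("wrist");cv2.imwrite("pics/w6.png",im)
print(o["time_s"],o["tool_pos"],o["tool_rot"])
uv=proj("wrist",(.472,.273,.008),o)[0];print(uv)
print(rect("wrist",im,uv,.008,o,90))
E
```

```text
15.3333 [0.4143 0.2617 0.1493] [179.977   -0.1311   8.9591]
[275.5623 135.8216]
(array([472.5894, 270.4594]), [np.float32(50.454914), np.float32(90.575554)], np.float32(7.559876), 4328.5)
```

```bash
python3 - <<'E'
from h import *
s=cv2.imread("pics/scene0.png");h=cv2.cvtColor(s,cv2.COLOR_BGR2HSV)
m=((h[...,0]>45)&(h[...,0]<80)&(h[...,1]>120)).astype(np.uint8);c=max(cv2.findContours(m,0,1)[0],key=cv2.contourArea)
p=plane("scene",c[:,0],.008);a=np.radians(7.56);d=(p[:,:2]-[.4726,.2705])@np.array([[np.cos(a),-np.sin(a)],[np.sin(a),np.cos(a)]])
print("green in plate frame, min/max",d.min(0),d.max(0))
E
```

```text
green in plate frame, min/max [-0.1809  0.0157] [-0.0901  0.0691]
```

arm_command --series "30 0.4 0 0.0245 0;29 0.7 0 0 0;0 0 30 0 0;0 0 30 0 0;0 0 30 0 0;0 0 30 0 0;0 0 20 0 0;0 0 6.3 0 0;0 0 0 0 0;0 0 0 0 255;0 0 0 0 255;0 0 0 0 255;0 0 0 0 255;0 0 0 0 255;0 0 0 0 255;0 0 0 0 255;0 0 0 0 255;0 0 0 0 255;0 0 0 0 255" --squeeze 25

```text
time_s: 16.97
tool_pos: [0.4722, 0.2691, 0.0024]
tool_rot: [180.0, -0.0, 7.6]
force: [-0.5, -0.2, 0.9]
grip_width: 0.0497
grasp_force: 25.0
```

arm_command --series "0 0 -10 0 255;0 0 -30 0 255;0 0 -35 0 255;0 0 -35 0 255;13.2 32 0 0 255;13.2 32 0 0 255;13.2 32 0 0 255;13.2 32 0 0 255;13.2 32 0 0 255;13.2 32 0 0 255;13.2 32 0 0 255;13.2 32 0 0 255;0 0 0 0.07 255;0 0 0 0 255;0 0 0 0 255"

```text
time_s: 18.22
tool_pos: [0.6104, 0.0297, 0.1124]
tool_rot: [-180.0, 0.0, 3.7]
force: [0.2, 0.2, -1.0]
grip_width: 0.0492
grasp_force: 25.0
```

arm_command --series "0.8 0 15 0 255;0 0 13 0 255;0 0 9 0 255;0 0 7 0 255;0 0 5 0 255;0 0 4 0 255;0 0 3 0 255;0 0 1.5 0 255;0 0 0 0 255;0 0 0 0 255"

```text
time_s: 19.05
tool_pos: [0.6119, 0.0294, 0.0551]
tool_rot: [180.0, -0.0, 3.6]
force: [-0.5, -0.9, -1.5]
grip_width: 0.0493
grasp_force: 25.0
```

arm_command --series "0 0 1.5 0 255;0 0 1 0 255;0 0 0 0 255;0 0 0 0 60;0 0 0 0 60;0 0 0 0 60;0 0 0 0 60;0 0 0 0 60;0 0 -15 0 60;0 0 -25 0 60;0 0 -10 0 255;0 0 0 0 255;0 0 0 0 255;0 0 0 0 255;0 0 0 0 255;0 0 0 0 255;0 0 0 0 255;0 0 0 0 255;0 0 0 0 255;0 0 0 0 255"

```text
time_s: 20.72
tool_pos: [0.6116, 0.0294, 0.1022]
tool_rot: [180.0, 0.0, 3.6]
force: [-0.6, 0.7, -0.9]
grip_width: 0.008
grasp_force: 0.0
```

```bash
python3 - <<'E'
from h import *
o=telemetry.get_obs();print(o["tool_pos"],o["grip_width"],o["force"])
a=[cams.read_camera(n) for n in("scene","side")]
P=[(.611,.0297,.05)];u=[proj(n,P)[0].astype(int) for n in("scene","side")]
cv2.imwrite("pics/p7.png",np.hstack([cv2.resize(i[v-35:v+35,x-45:x+45],(400,311),interpolation=cv2.INTER_CUBIC) for i,(x,v) in zip(a,u)]))
E
```

```text
[0.6116 0.0294 0.1022] 0.008034183592796194 [-0.5518  0.7424 -0.8501]
```

View pics/p7.png

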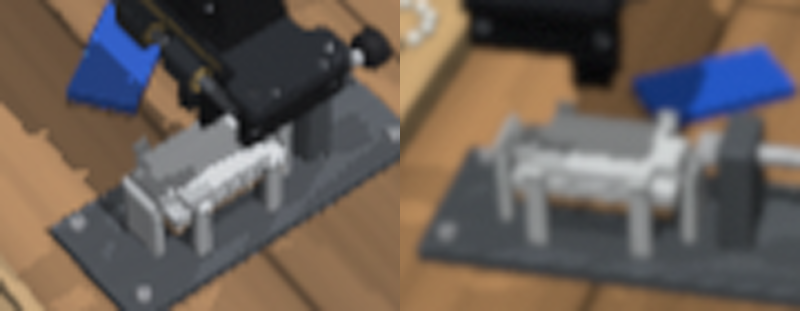

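The notched plate lies on the plain one between the guides. Its top is at 58 mm, so I'll press to about 54 mm.

arm_command --series "0 0 20 0 255;0 0 14 0 255;0 0 7 0 255;0 0 2 0 255;0 0 1.5 0 255;0 0 1.5 0 255;0 0 1.5 0 255;0 0 1.5 0 255;0 0 0 0 255;0 0 0 0 255"

```text
time_s: 21.65
tool_pos: [0.6116, 0.0294, 0.0542]
tool_rot: [180.0, 0.0, 3.6]
force: [-4.2, -1.5, 6.6]
grip_width: 0.0003
grasp_force: 3.1
```

arm_command --series "0 0 1 0 255;0 0 0 0 255;0 0 -4 0 255;0 0 -15 0 255;0 0 -30 0 0;0 0 -30 0 0;-27.2 0 0 0 0;-27.2 0 0 0 0;-27.2 0 0 0 0;-27.2 0 0 0 0;-27.2 0 0 0 0;0 0 0 0 0;0 0 0 0 0;0 0 20 0 0;0 0 20 0 0;0 0 20 0 0;0 0 15 0 0;0 0 10 0 0;0 0 0 0 0;0 0 0 0 0"

```text
time_s: 23.32
tool_pos: [0.4767, 0.0212, 0.0464]
tool_rot: [-179.9, -0.0, 3.7]
force: [-0.3, -0.1, 0.3]
grip_width: 0.0863
grasp_force: 0.0
```

arm_command --series "-1 0 0 0 255;0 0 0 0 255;0 0 0 0 255;0 0 0 0 255;0 0 0 0 255;0 0 0 0 255;0 0 0 0 255;0 0 0 0 255;0 0 0 0 255;0 0 0 0 255;0 0 0 0 255;0 0 0 0 255;0 0 0 0 255"

```text
time_s: 24.4
tool_pos: [0.4748, 0.0228, 0.0463]
tool_rot: [-179.9, -0.0, 3.7]
force: [-0.6, 4.9, -0.8]
grip_width: 0.0267
grasp_force: 25.0
```

arm_command --series "3 0 0 0 255;3 0 0 0 255;3 0 0 0 255;3 0 0 0 255;3 0 0 0 255;3 0 0 0 255;3 0 0 0 255;3 0 0 0 255;2 0 0 0 255;1 0 0 0 255;0 0 0 0 255;0 0 0 0 255"

```text
time_s: 25.4
tool_pos: [0.4997, 0.0243, 0.0462]
tool_rot: [-179.9, 0.3, 3.7]
force: [-6.4, 4.0, 6.6]
grip_width: 0.0267
grasp_force: 25.0
```

arm_command --series "1.5 0 0 0 255;1.5 0 0 0 255;0 0 0 0 255;0 0 0 0 255"

```text
time_s: 25.73
tool_pos: [0.4998, 0.0242, 0.046]
tool_rot: [-179.9, 0.6, 3.7]
force: [-14.8, 3.9, 14.3]
grip_width: 0.0265
grasp_force: 25.0
```

The force rises with no further travel, so the bolt is at its home stop. I'll relax, release, rise and check.

arm_command --series "-2 0 0 0 255;-2.5 0 0 0 255;0 0 0 0 255;0 0 0 0 0;0 0 0 0 0;0 0 0 0 0;0 0 0 0 0;0 0 0 0 0;0 0 0 0 0;0 0 -15 0 0;0 0 -30 0 0;0 0 -35 0 0;0 0 -35 0 0;0 0 -35 0 0;-20 0 0 0 0;0 0 0 0 0;0 0 0 0 0"

```text
time_s: 27.15
tool_pos: [0.4801, 0.0205, 0.1963]
tool_rot: [179.9, -0.0, 3.6]
force: [-0.2, -0.4, -0.4]
grip_width: 0.0872
grasp_force: 0.0
```

```bash
python3 - <<'E'
from h import *
o=telemetry.get_obs();print(o["time_s"],o["tool_pos"],o["grip_width"],o["force"])
w=cams.read_camera("wrist")
s=cams.read_camera("side");x,v=proj("side",[(.58,.0297,.05)])[0].astype(int)
cv2.imwrite("pics/p8.png",np.hstack([cv2.resize(w[:250,170:390],(396,450)),cv2.resize(s[v-50:v+50,x-44:x+44],(396,450),interpolation=cv2.INTER_CUBIC)]))
E
```

```text
27.15 [0.4801 0.0205 0.1963] 0.08722744410622402 [-0.1618 -0.3641 -0.3604]
```

View pics/p8.png

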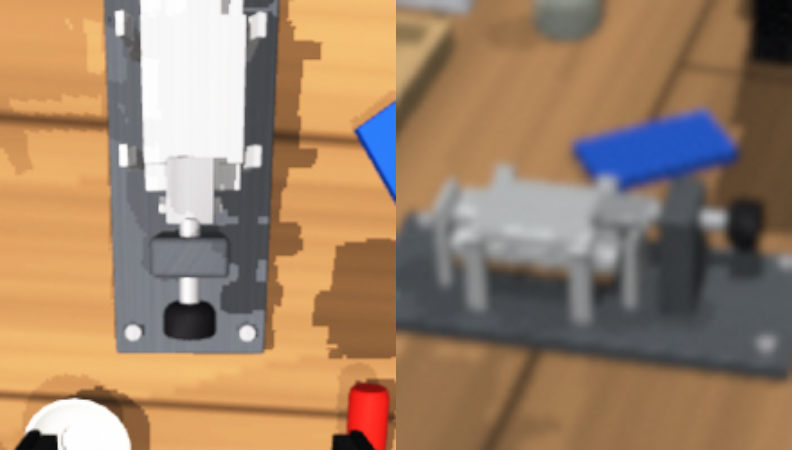

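The tongue lies over the plate's knob end and the stack sits flat in the guides. I'll compare the knob's position numerically with the initial "in" picture.

```bash
python3 - <<'E'
from h import *
import pickle
o2=telemetry.get_obs();w2=cams.read_camera("wrist")
for im,o,n in((cv2.imread("pics/w2.png"),pickle.load(open("w2.pkl","rb")),"start"),(w2,o2,"now")):
    u,v=proj("wrist",(.5003,.0232,.072),o)[0].astype(int)
    m=(im.max(2)<40).astype(np.uint8);m[:v-25]=0;m[v+25:]=0;m[:,:u-25]=0;m[:,u+25:]=0
    c=max(cv2.findContours(m,0,1)[0],key=cv2.contourArea);x,y,a,b=cv2.boundingRect(c)
    print(n,(x,y,a,b),plane("wrist",[(x+a/2,y),(x+a/2,y+b)],.072,o))
E
```

```text
start (258, 190, 27, 21) [[0.5113 0.0245 0.072 ]
 [0.4907 0.0229 0.072 ]]
now (262, 168, 28, 20) [[0.5102 0.0244 0.072 ]
 [0.4911 0.0233 0.072 ]]
```

```bash
python3 -c "
from cell import env
print(env.sign_off())"
```

```text
the job is handed in; nothing more can be done
None
```

The job is handed in, with no verdict returned: the knob was pulled out, the plain plate and then the notched plate were laid and pressed (bed gave about 3 to 4 mm each time), and the knob was pushed back to its in position with the tongue over the stack.

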